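Back up a ratcheted vial carousel to its empty pocket

ROBOT

A 6-joint arm with a two-finger parallel gripper is mounted at the origin on the work surface. World frame = base frame: x ahead of the robot, y to its left, z up, the work surface at z = 0. Lengths are in mm, angles in rad, forces in N, time in s.
With the tool pointing down it reaches from about 300 to 775 mm from the base axis. Payload 14.6 kg.
Tool frame: the origin (TCP) lies midway between the tips of the shut fingers; the grasp point (between the pads) lies 19 mm behind it (manip.grip_point_offset is the distance from the TCP to the grasp point, in mm); x points along the fingers, z is the direction in which the jaws open and shut, and the axes are right-handed (so a half turn about x gives the same grasp; the last joint's range is limited). The gripper opens to 94 mm and grips with 3 to 60 N. Pads are 16 mm wide; open, the fingers measure 119 mm over their backs; the gripper's body (75 mm by 177 mm) begins 78 mm behind the grasp point.
Start: joints at [1.095, 0.3, 1.521, -0, 1.321, -0.067], TCP at [218.626, 504.67, 205.446] pointing down, gripper open.
Joint ranges: [-3.03, 3.03], [-0.79, 2.21], [0.23, 2.52], [-1.04, 4.18], [0, 3.07], [-2.55, 2.55]. Speed limits (rad/s): [2.22, 2.22, 2.57, 3.14, 3.14, 3.14].

INTERFACE

Orientations are given as [roll, pitch, yaw] about the fixed x, y, z axes, in that order (R = Rz(yaw) Ry(pitch) Rx(roll)).
In Python, from cell import manip, camera, calibration, order gives the robot as it stands.
- The arm moves only by the tool jog_arm, never from a script. Its arguments are lists of equal length, an entry for each row: "turn": the turn, a rotation vector about the tool's x, y, z in degrees, a list of three; "dp": the shift along the tool's x, y, z in cm, a list of three; "gripper": the closure, from 0 (fully open) to 1 (shut). In form: {"turn": [[ax, ay, az], ...], "dp": [[tx, ty, tz], ...], "gripper": [gripper, ...]}. A call has 1 to 8 rows; each row shifts and turns the pose as measured when the row begins, along the tool's axes as they then stand; what a row does not reach is not made up. A row lasts 1/8 s, in which the tool goes at most 62.5 mm and 10.7 degrees, less where a joint would pass 70% of its speed; a pose out of reach is approached as far as the arm can. A call is refused whole if a number of a shift passes 6.25 or a number of a turn 10.7, either way. A call with a gripper value outside its range is refused whole. The fingers move at their own pace and stop on an object; "grip_force" is the grip in N (left out, the last holds). Time passes only in rows, so rows that do not move let the fingers close. It gives the time, the measured TCP pose, the force and the opening at its end, in the units of the state.
- manip.read_state(): the state, without advancing time (a new reading comes with each control period).
- camera(name): name is "scene" or "top"; returns (picture, depth): 400x640x3 uint8, red, green, blue; 400x640 float32, mm along the optical axis (not along the pixel's ray), 0 where there is no reading.
- calibration(name): a dict with "K" (3x3 intrinsics, pixels), "world_from_camera" (4x4, takes a point from camera to world coordinates). Camera axes: x right, y down, z forward; pixel columns grow to the right and rows downward; lengths in mm; the calibration is good to about 2 mm. A picture is of the moment at which its call begins. calibration takes no time and is no camera call.
- order.sign_off(): hands the job in, once; it reports no verdict.
The state is a dict: "clock": time; "joints": joint angles; "qd": joint speeds; "effort": joint torques, N m; "eef_pos": TCP position; "eef_rot": TCP orientation; "wrist_force": force on the tool from outside, world axes, zero at the start; "moment": the same for the moment, N m; "finger_gap": finger opening in mm.
Only numpy, scipy, OpenCV 4.12 (cv2) and the standard library are available. Lean on these libraries where they do the work, as an engineer would, in place of code of your own. Each camera call takes 0.05 s, during which the arm holds its last target.

TASK

The hand-cranked vial carousel has been indexed too far. Throw its holding pawl back off the teeth before turning anything, crank the carousel backwards (clockwise seen from above) until the one empty pocket stands squarely at the fixed pointer, then lay the pawl down again so that it sits fully in the gap between the teeth and locks the carousel. Leave the other things on the bench where they are.

Things in the scene. Friction and masses are not known exactly. Their poses are not given: they have to be found in the camera images.
- indexer: grey base plate 270 x 290 mm, 12 mm thick, fixed on the bench, carrying carousel, pawl and pointer. Origin on the bench under the carousel's axis, z up, x from that axis to the pointer; positions below are in this frame, mm. The carousel is an aluminium disc of 104 mm radius, top at z = 42, with 12 saw teeth 10 mm high on its rim, one per pocket (12 pockets 30 degrees apart).
- carousel (a joint): turn of the carousel, rad. 0: empty pocket exactly at the pointer; positive: counter-clockwise from above (forward, the pawl clicks over). Stops at -0.5 and 2.4. Stays where left (friction 0.08 N m). A lowered pawl drops into its gap from -0.025 (farther back it lands on a tooth's top) to 0.05 (above, it lies on the gently rising back of the next tooth); in the gap it blocks backward turning.
- pawl (a joint): angle of the pawl about its level pivot (parallel to y, at x = -60, z = 72), rad. 0: fully down in a gap of the teeth; up to 0.17 where it lies on a tooth. Grows as the nose is lifted and swung over towards -x; balanced upright at about 1.8: let go before that it falls back on the teeth, after it to the stop at 2.6, where it stays by its weight (80 g).
- pawl_pin (a point): mid-point of the free part of the pawl's lifting pin, a round steel bar 10 mm thick, parallel to y, free 20 mm to either side. Pawl down: at (0, -134, 62). At pawl angle p: x = -60 + 61 cos(p - 0.165), y = -134, z = 72 + 61 sin(p - 0.165). Nearby: disc rim ends at y = -104, the pawl's post (x = -72 to -48, 82 high) at y = -109; base plate 12 high below.
- crank_knob (a point): centre of the upright black crank knob, 20 mm thick and 45 mm high (z = 95 to 140), standing on the crank bar (top z = 95) 50 mm from the carousel's axis, on the side away from the empty pocket; turns with the carousel. At carousel angle 0 it is at (-50, 0, 118). It does not spin by itself.
- empty_pocket (a point): centre of the mouth of the one empty pocket (a dark round hole 16 mm wide), 62 mm from the carousel's axis, z = 44. The eleven others hold amber vials with white caps, 15 mm wide, tops at z = 65.
- pointer (a point): the spot over the pocket circle that the pointer marks, at (62, 0, 60). The pointer is a dark blade pointing at the axis, its tip at x = 95, on a short aluminium post outside the rim at x = 125, 60 high.
- beaker: bystander: glass beaker, 64 mm wide, 85 mm high, origin under its centre
- vial_rack: bystander: white block 120 x 70 mm with spare vials, 55 mm high, origin under its centre
- wash_bottle: bystander: white bottle 60 mm wide, 150 mm high, origin under its centre
- screwdriver: bystander: black-handled screwdriver 170 mm long lying on the bench, about 30 mm high
- cap_jar: bystander: small glass jar with metal cap, 48 mm wide, 45 mm high, origin under its centre

How it is judged:
By the outcome, as a careful person would: the job done as asked, in the order asked, and still so for the second after the job is handed in, with the robot touching nothing.
It also fails if it takes over 59 s, if anything falls off the work surface, if the arm or the gripper's body presses on something with over 40 N, if the wrist force passes 120 N, or if a joint passes its speed limit or range.

## Working session

There is one attempt and no reset: what is moved stays moved. The work goes in short steps, Python scripts to look and compute and a tool call to move; the robot and the scene stay as the last step left them, time stands still between calls to the robot, and variables do not carry over. Pictures are saved under pics/ and viewed, and the job is handed in when it is done.

Besides the shell and the picture viewer there is one more tool, called by a JSON object that holds its "api" and its "payload". jog_arm: Moves the arm, as the interface text tells. Its arguments: {"type":"object","properties":{"turn":{"type":"array","items":{"type":"array","items":{"type":"number"}}},"dp":{"type":"array","items":{"type":"array","items":{"type":"number"}}},"gripper":{"type":"array","items":{"type":"number"}},"grip_force":{"type":"number"}},"required":["turn","dp","gripper"]}

```bash
mkdir -p pics
cat > h.py <<'E'
import numpy as np,cv2
from cell import manip,camera,calibration,order
def snap(n,f):
    im,d=camera(n); cv2.imwrite(f'pics/{f}.png',im[:,:,::-1]); np.save(f'pics/{f}.npy',d); return im,d
def px2w(n,u,v,z=None,d=None):
    c=calibration(n);K=np.array(c['K']);T=np.array(c['world_from_camera'])
    r=np.linalg.inv(K)@[u,v,1]
    if d is not None: return T[:3,:3]@(r*d)+T[:3,3]
    r=T[:3,:3]@r; return T[:3,3]+r*(z-T[2,3])/r[2]
def w2px(n,p):
    c=calibration(n);K=np.array(c['K']);T=np.linalg.inv(np.array(c['world_from_camera']))
    q=K@(T[:3,:3]@np.array(p)+T[:3,3]); return q[:2]/q[2]
def crop(f,x0,y0,x1,y1,s,o):
    im=cv2.imread(f'pics/{f}.png')[y0:y1,x0:x1]; cv2.imwrite(f'pics/{o}.png',cv2.resize(im,None,fx=s,fy=s,interpolation=cv2.INTER_CUBIC))
E
python3 -c "
from h import *
snap('top','t0');snap('scene','s0');print(manip.read_state())
for n in('top','scene'):print(calibration(n))"
```

```text
{'clock': 0.1, 'joints': array([ 1.09537853e+00,  3.00434229e-01,  1.52151255e+00, -9.93495597e-06,
        1.32073847e+00, -6.66143101e-02]), 'qd': array([-0.00050422, -0.00209848, -0.00215487,  0.00014703,  0.00110996,
        0.00045465]), 'effort': array([ 2.58315478e-03, -5.32648551e+01, -3.53277934e+01,  7.10381521e-02,
        2.35414901e-02, -7.77855485e-05]), 'eef_pos': array([218.5316665 , 504.45537229, 204.93555432]), 'eef_rot': array([ 3.08378578,  1.56970368, -2.03740422]), 'wrist_force': array([ 0.44665147, -0.93588509,  0.03273753]), 'moment': array([ 0.04051847,  0.01864413, -0.01292865]), 'finger_gap': 94.09697142787175}
{'K': array([[360.86433017,   0.        , 318.14370899],
       [  0.        , 360.86433017, 197.34655013],
       [  0.        ,   0.        ,   1.        ]]), 'world_from_camera': array([[ 2.25252652e-02, -9.94824538e-01,  9.90795151e-02,
         5.37307587e+02],
       [-9.99704506e-01, -2.33193403e-02, -6.86360631e-03,
         5.16611958e+01],
       [ 9.13855291e-03, -9.88956332e-02, -9.95055848e-01,
         9.52440598e+02],
       [ 0.00000000e+00,  0.00000000e+00,  0.00000000e+00,
         1.00000000e+00]])}
{'K': array([[514.36688602,   0.        , 318.19451033],
       [  0.        , 514.36688602, 202.33621142],
       [  0.        ,   0.        ,   1.        ]]), 'world_from_camera': array([[ 6.46936860e-01,  5.25105254e-01, -5.52935052e-01,
         1.28146537e+03],
       [ 7.62540091e-01, -4.43302524e-01,  4.71185189e-01,
        -5.09649446e+02],
       [ 2.30431489e-03, -7.26462211e-01, -6.87202551e-01,
         9.12672152e+02],
       [ 0.00000000e+00,  0.00000000e+00,  0.00000000e+00,
         1.00000000e+00]])}
```

View pics/t0.png

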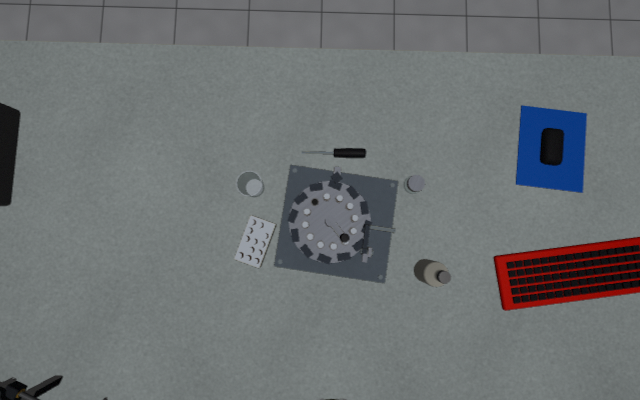

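View pics/s0.png

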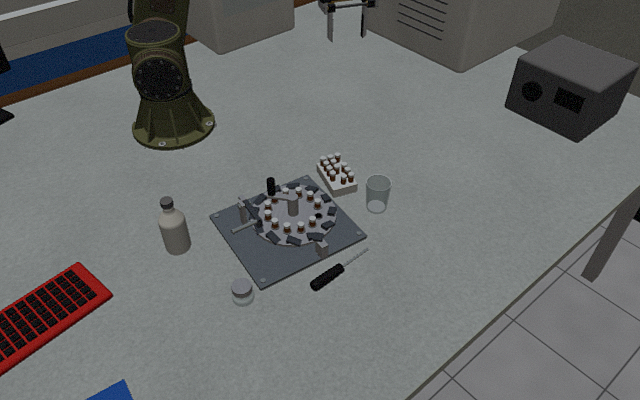

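```bash
python3 -c "
from h import *
crop('t0',265,150,415,290,5,'t0c');crop('s0',200,160,380,300,4.4,'s0c')"
```

```text
(no output)
```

View pics/t0c.png

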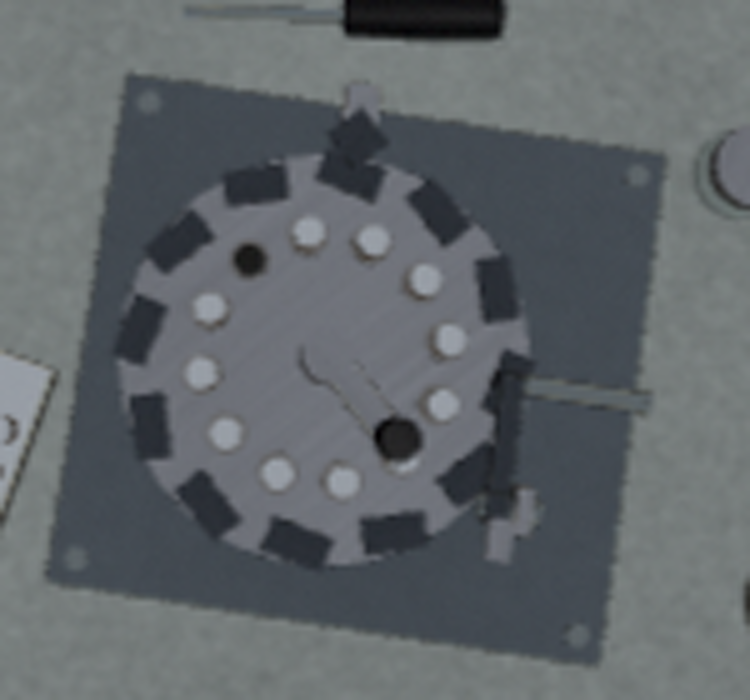

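View pics/s0c.png

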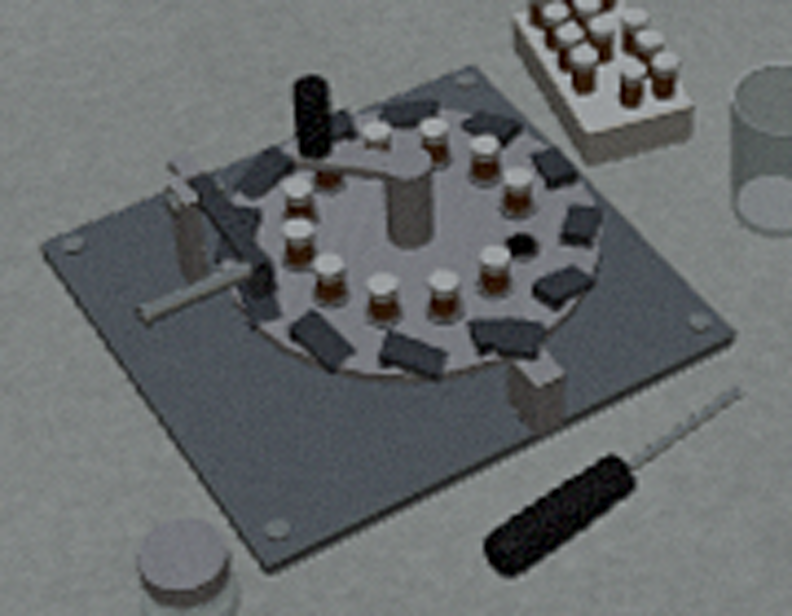

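```bash
cat >> h.py <<'E'
E
python3 -c "
from h import *
from scipy.optimize import least_squares
f=lambda p,z:px2w('top',265+(p[0]+.5)/5-.5,150+(p[1]+.5)/5-.5,z)
C=[f(p,12) for p in [(127,73),(665,155),(600,665),(47,578)]]
for i in range(4):
  e=C[(i+1)%4]-C[i];print(C[i].round(1),np.hypot(*e[:2]).round(1),np.degrees(np.arctan2(e[1],e[0])).round(2))
caps=np.array([f(p,65) for p in [(309,232),(373,241),(425,279),(450,340),(442,404),(343,481),(277,472),(225,433),(201,373),(210,308)]])
r=least_squares(lambda s:np.hypot(caps[:,0]-s[0],caps[:,1]-s[1])-s[2],[500,50,62]);print(r.x,r.fun.round(1))
o=r.x[:2]
a=np.degrees(np.arctan2(caps[:,1]-o[1],caps[:,0]-o[0]));print(a.round(1),(a%30).round(1))
h=f((249,260),44);print('hole',h,np.hypot(*(h[:2]-o)),np.degrees(np.arctan2(h[1]-o[1],h[0]-o[0])))
k=f((398,438),140);print('knob',k,np.hypot(*(k[:2]-o)),np.degrees(np.arctan2(k[1]-o[1],k[0]-o[0])))
q=f((362,95),60);print('post',q,np.hypot(*(q[:2]-o)),np.degrees(np.arctan2(q[1]-o[1],q[0]-o[0])))
print('pinend',f((648,402),62),f((530,387),62))
"
```

```text
[717.2 121.5  12. ] 287.1 -97.39
[ 680.2 -163.3   12. ] 266.9 172.86
[ 415.4 -130.1   12. ] 287.1 82.43
[453.2 154.6  12. ] 266.0 -7.15
[568.54779132  15.78145354  61.69549403] [-0.  -0.3  0.4  0.  -0.  -0.2 -0.2  0.4  0.1 -0.2]
[   8.8  -21.3  -51.1  -81.5 -111.2 -171.   158.4  128.7   99.1   68.9] [8.8 8.7 8.9 8.5 8.8 9.  8.4 8.7 9.1 8.9]
hole [616.74354407  54.60881584  44.        ] 61.89018214429795 38.85554143546348
knob [529.90391209 -14.3017431  140.        ] 48.97293254928607 -142.10022392106183
post [ 6.99664006e+02 -1.13976121e-01  6.00000000e+01] 132.07621471040991 -6.91232750151677
pinend [ 549.57773909 -143.53871831   62.        ] [555.62181625 -85.3015863   62.        ]
```

```bash
cat >> h.py <<'E'
from scipy.spatial.transform import Rotation as Ro
O=np.array([568.5,15.8,0]);Y=np.radians(-7.3);RF=Ro.from_euler('z',Y).as_matrix()
F=lambda p:O+RF@np.array(p,float)
G=lambda p:RF.T@(np.array(p,float)-O)
def pin(p):return F([-60+61*np.cos(p-.165),-134,72+61*np.sin(p-.165)])
def tool():
    s=manip.read_state();R=Ro.from_euler('xyz',s['eef_rot']).as_matrix();return s,s['eef_pos'],R
def rel(target,jawdir,tcp=True):
    # move to grasp point target (world), tool down, jaws along jawdir angle(frame, deg)
    s,p,R=tool();b=None
    for k in(0,180):
        a=Y+np.radians(jawdir+k);z=np.array([np.cos(a),np.sin(a),0]);x=np.array([0,0,-1.]);D=np.column_stack([x,np.cross(z,x),z])
        rv=np.degrees(Ro.from_matrix(R.T@D).as_rotvec())
        if b is None or np.linalg.norm(rv)<np.linalg.norm(b): b=rv;Db=D
    t=np.array(target)+[0,0,-19.]
    print('turn',b.round(1),'dp cm (tool now)',(R.T@(t-p)/10).round(2),'dp in final tool axes',(Db.T@(t-p)/10).round(2))
    print('tool frame in F:',G(p).round(1),'R',(RF.T@R).round(3).tolist(),'j6',s['joints'].round(2),'gap',s['finger_gap'].round(1),'F',s['wrist_force'].round(1),s['clock'])
E
python3 -c "
from h import *
for p in(0,.085,.17):
  for e in(-154,-114):
    q=G(pin(p));q[1]=e;print(p,e,'top',((w2px('top',F(q))-[265,150]+.5)*5-.5).round(0),'scene',((w2px('scene',F(q))-[200,160]+.5)*4.4-.5).round(0))
d=np.load('pics/t0.npy')
for u,v in [(390,230),(385,229),(380,228)]: print(G(px2w('top',u,v,d=d[v,u])).round(1))
print('bottle',px2w('top',435,270,100), 'bottle F',G(px2w('top',435,270,100)))
rel(pin(.085),0)"
```

```text
0 -154 top [635. 403.] scene [150. 320.]
0 -114 top [554. 390.] scene [219. 290.]
0.085 -154 top [637. 401.] scene [149. 314.]
0.085 -114 top [556. 389.] scene [219. 284.]
0.17 -154 top [639. 401.] scene [148. 308.]
0.17 -114 top [558. 388.] scene [218. 277.]
[  -0.4 -148.5   70.3]
[ 1.000e-01 -1.357e+02  7.220e+01]
[   0.6 -123.1   73.5]
bottle [ 458.19961393 -230.75921814  100.        ] bottle F [ -78.07738941 -258.57599362  100.        ]
turn [73.9 -0.1  0. ] dp cm (tool now) [ 15.73 -55.34 -43.76] dp in final tool axes [ 15.68 -57.42  41.  ]Traceback (most recent call last):
  File "<string>", line 9, in <module>
    rel(pin(.085),0)
    ~~~^^^^^^^^^^^^^
  File "h.py", line 31, in rel
    print('tool frame in F:',G(p).round(1),'R',(RF.T@R).round(3).tolist(),'j6',s['joints'].round(2),'gap',s['finger_gap'].round(1),'F',s['wrist_force'].round(1),s['clock'])
                                                                                                          ^^^^^^^^^^^^^^^^^^^^^
AttributeError: 'float' object has no attribute 'round'
```

{"api": "jog_arm", "payload": {"turn": [[10.6, 0, 0], [10.6, 0, 0], [10.6, 0, 0], [10.6, 0, 0], [10.6, 0, 0], [10.6, 0, 0], [10.3, 0, 0]], "dp": [[0, 0, 0], [0, 0, 0], [0, 0, 0], [0, 0, 0], [0, 0, 0], [0, 0, 0], [0, 0, 0]], "gripper": [0.55, 0.55, 0.55, 0.55, 0.55, 0.55, 0.55], "grip_force": 15}}

```text
clock: 0.98
eef_pos: [218.0, 503.4, 202.4]
eef_rot: [-1.896, 1.565, -2.049]
wrist_force: [0.5, -0.7, -0.3]
finger_gap: 42.7
```

```bash
sed -i "s/s\['finger_gap'\].round(1)/round(float(s['finger_gap']),1)/" h.py; python3 -c "
from h import *
rel(pin(.085),0)"
```

```text
turn [-1.4 -0.1  0.3] dp cm (tool now) [ 15.68 -56.17  42.51] dp in final tool axes [ 15.43 -57.32  41.05]
tool frame in F: [-409.7  439.2  202.4] R [[-0.002, 0.025, 1.0], [-0.006, 1.0, -0.025], [-1.0, -0.006, -0.002]] j6 [1.1  0.3  1.52 0.   1.32 1.25] gap 42.7 F [ 0.5 -0.7 -0.3] 0.975
```

{"api": "jog_arm", "payload": {"turn": [[-1.4, 0, 0], [0, 0, 0], [0, 0, 0], [0, 0, 0], [0, 0, 0], [0, 0, 0], [0, 0, 0], [0, 0, 0]], "dp": [[-0.5, -4.8, 3.6], [0, -4.8, 3.6], [0, -4.8, 3.6], [0, -4.8, 3.6], [0, -4.8, 3.6], [0, -4.8, 3.6], [0, -4.8, 3.6], [0, -4.8, 3.6]], "gripper": [0.55, 0.55, 0.55, 0.55, 0.55, 0.55, 0.55, 0.55]}}

```text
clock: 1.98
eef_pos: [455.9, 73.4, 207.8]
eef_rot: [-1.949, 1.562, -2.076]
wrist_force: [0.9, 0.6, -0.2]
finger_gap: 42.5
```

```bash
python3 -c "
from h import *
rel(pin(.085),0)"
```

```text
turn [ 0.1 -0.2  0.5] dp cm (tool now) [ 16.07 -17.57  12.01] dp in final tool axes [ 15.97 -17.68  11.98]
tool frame in F: [-119.    42.8  207.8] R [[-0.003, -0.001, 1.0], [-0.008, 1.0, 0.001], [-1.0, -0.008, -0.003]] j6 [ 0.08  0.1   1.75 -0.01  1.29  0.21] gap 42.5 F [ 0.9  0.6 -0.2] 1.975
```

{"api": "jog_arm", "payload": {"turn": [[0, 0, 0.5], [0, 0, 0], [0, 0, 0], [0, 0, 0], [0, 0, 0]], "dp": [[0, -4.4, 3], [0, -4.4, 3], [0, -4.4, 3], [0, -4.0, 2.8], [0, 0, 0]], "gripper": [0.55, 0.55, 0.55, 0.55, 0.55]}}

```text
clock: 2.6
eef_pos: [553.5, -122.4, 205.7]
eef_rot: [2.888, 1.565, 2.757]
wrist_force: [-0.6, 0.4, -0.9]
finger_gap: 42.4
```

```bash
python3 -c "
from h import *
rel(pin(.085),0)"
```

```text
turn [-0.2 -0.3 -0.1] dp cm (tool now) [15.76  0.47 -0.1 ] dp in final tool axes [15.76  0.5  -0.19]
tool frame in F: [   2.7 -139.   205.7] R [[-0.006, 0.004, 1.0], [0.001, 1.0, -0.004], [-1.0, 0.001, -0.006]] j6 [-0.28  0.34  1.47  0.    1.34 -0.15] gap 42.4 F [-0.6  0.4 -0.9] 2.6
```

{"api": "jog_arm", "payload": {"turn": [[0, -0.3, 0], [0, 0, 0], [0, 0, 0], [0, 0, 0], [0, 0, 0]], "dp": [[4, 0.4, -0.2], [4, 0, 0], [4, 0, 0], [2, 0, 0], [0, 0, 0]], "gripper": [0.55, 0.55, 0.55, 0.55, 0.55]}}

```text
clock: 3.22
eef_pos: [550.2, -114.3, 61.6]
eef_rot: [2.191, 1.568, 2.061]
wrist_force: [0.9, -0.8, 0.7]
finger_gap: 42.4
```

```bash
python3 -c "
from h import *
rel(pin(.085),0);snap('top','t1');snap('scene','s1')
crop('t1',265,150,415,290,4,'t1c');crop('s1',200,100,380,300,3,'s1c')
a=cv2.imread('pics/t1c.png');b=cv2.imread('pics/s1c.png');print(a.shape,b.shape)"
```

```text
turn [-0.1 -0.1 -0.1] dp cm (tool now) [ 1.34 -0.26  0.25] dp in final tool axes [ 1.34 -0.26  0.25]
tool frame in F: [  -1.7 -131.4   61.6] R [[-0.002, 0.002, 1.0], [0.002, 1.0, -0.002], [-1.0, 0.002, -0.002]] j6 [-0.27  0.48  1.62  0.    1.04 -0.14] gap 42.4 F [ 0.9 -0.8  0.7] 3.225
(560, 600, 3) (600, 540, 3)
```

View pics/s1c.png

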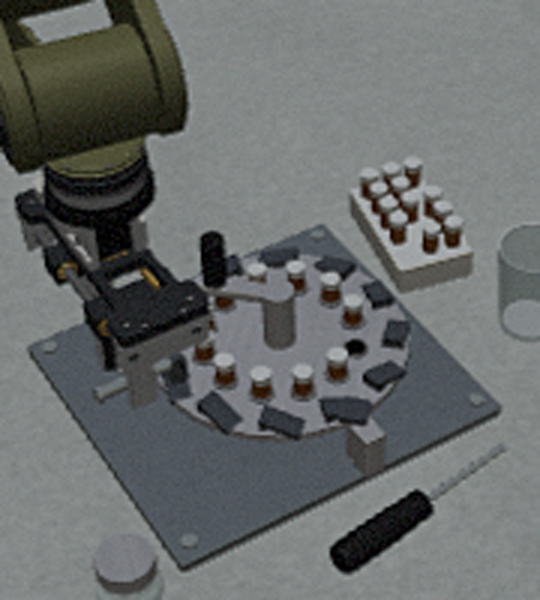

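{"api": "jog_arm", "payload": {"turn": [[0, 0, 0], [0, 0, 0], [0, 0, 0], [0, 0, 0], [0, 0, 0], [0, 0, 0], [0, 0, 0]], "dp": [[1.2, -0.3, 0.2], [0, 0, 0], [0, 0, 0], [0, 0, 0], [0, 0, 0], [0, 0, 0], [0, 0, 0]], "gripper": [0.55, 0.75, 0.95, 0.95, 0.95, 0.95, 0.95], "grip_force": 15}}

```text
clock: 4.2
eef_pos: [551.7, -118.0, 52.9]
eef_rot: [2.04, 1.569, 1.911]
wrist_force: [-0.5, 0.4, 0.9]
finger_gap: 9.7
```

```bash
python3 -c "
from h import *
rel(pin(.085),0)
for p in (.4,.7,1,1.3,1.6,1.9,2.2,2.5):print(p,(G(pin(p))-[0,0,19]).round(1))"
```

```text
turn [-0.1 -0.  -0.1] dp cm (tool now) [0.48 0.09 0.05] dp in final tool axes [0.48 0.09 0.05]
tool frame in F: [   0.3 -134.9   52.9] R [[-0.001, 0.002, 1.0], [0.001, 1.0, -0.002], [-1.0, 0.001, -0.001]] j6 [-0.28  0.5   1.62  0.    1.02 -0.15] gap 9.7 F [-0.5  0.4  0.9] 4.2
0.4 [  -0.7 -134.    67.2]
0.7 [  -7.5 -134.    84.1]
1 [ -19.1 -134.    98.2]
1.3 [ -34.2 -134.   108.3]
1.6 [ -51.7 -134.   113.4]
1.9 [ -70.  -134.   113.2]
2.2 [ -87.3 -134.   107.5]
2.5 [-102.2 -134.    97. ]
```

{"api": "jog_arm", "payload": {"turn": [[0, 0, 0], [0, 0, 0], [0, 0, 0], [0, 0, 0], [0, 0, 0], [0, 0, 0]], "dp": [[-0.95, 0, -0.02], [-0.95, 0, -0.1], [-0.88, 0, -0.28], [-0.82, 0, -0.4], [-0.75, 0, -0.52], [0, 0, 0]], "gripper": [0.95, 0.95, 0.95, 0.95, 0.95, 0.95]}}

```text
clock: 4.95
eef_pos: [537.6, -116.2, 99.9]
eef_rot: [1.744, 1.569, 1.614]
wrist_force: [-1.7, 0.4, -1.7]
finger_gap: 9.5
```

```bash
cat >> h.py <<'E'
def arc(off=14):
    s,p,R=tool();g=G(p);dx,dz=g[0]+60,g[2]+off-72
    print('p',np.arctan2(dz,dx)+.165,'r',np.hypot(dx,dz),g.round(1),'gap',round(float(s['finger_gap']),1),'F',s['wrist_force'].round(1),s['clock'])
E
python3 -c "
from h import *
arc()"
```

```text
p 0.9026009533556659 r 62.32968342290957 [ -13.9 -134.9   99.9] gap 9.5 F [-1.7  0.4 -1.7] 4.95
```

{"api": "jog_arm", "payload": {"turn": [[0, 0, 0], [0, 0, 0], [0, 0, 0], [0, 0, 0], [0, 0, 0], [0, 0, 0], [0, 0, 0]], "dp": [[-0.6, 0, -0.65], [-0.55, 0, -0.72], [-0.45, 0, -0.8], [-0.3, 0, -0.85], [-0.15, 0, -0.9], [-0.05, 0, -0.9], [0, 0, 0]], "gripper": [0.95, 0.95, 0.95, 0.95, 0.95, 0.95, 0.95]}}

```text
clock: 5.82
eef_pos: [487.4, -109.6, 123.4]
eef_rot: [0.342, 1.567, 0.213]
wrist_force: [-1.0, -0.7, 3.8]
finger_gap: 9.2
```

```bash
python3 -c "
from h import *
arc()"
```

```text
p 1.8052179464146063 r 65.54213383261705 [ -64.5 -134.7  123.4] gap 9.2 F [-1.  -0.7  3.8] 5.825
```

{"api": "jog_arm", "payload": {"turn": [[0, 0, 0], [0, 0, 0], [0, 0, 0], [0, 0, 0], [0, 0, 0], [0, 0, 0]], "dp": [[0.2, 0, -0.8], [0.25, 0, -0.85], [0.35, 0, -0.8], [0.45, 0, -0.75], [0.5, 0, -0.7], [0, 0, 0]], "gripper": [0.95, 0.95, 0.95, 0.95, 0.95, 0.95]}}

```text
clock: 6.58
eef_pos: [446.3, -104.2, 103.2]
eef_rot: [0.562, 1.568, 0.432]
wrist_force: [3.2, -1.3, -3.4]
finger_gap: 9.7
```

```bash
python3 -c "
from h import *
arc();snap('scene','s2');crop('s2',200,100,380,300,3,'s2c')"
```

```text
p 2.529075231901526 r 64.5016102202103 [-106.  -134.5  103.2] gap 9.7 F [ 3.2 -1.3 -3.4] 6.575
```

View pics/s2c.png

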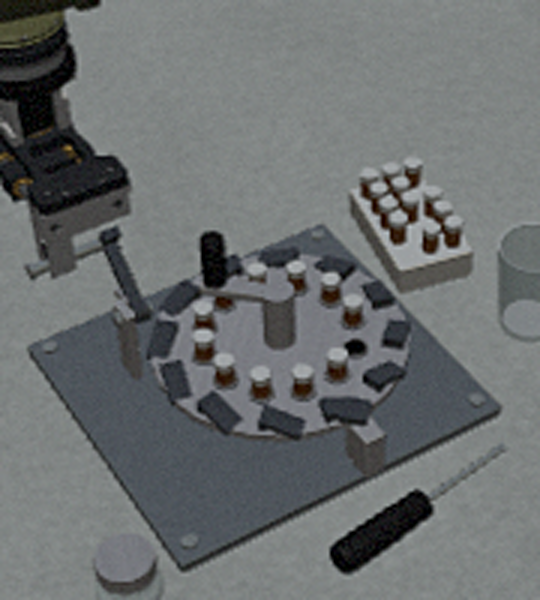

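The pawl now lies back over the post (nose at about (110,235) in the crop), clear of the teeth, with the pin still between the fingers. I release it and lift off.

{"api": "jog_arm", "payload": {"turn": [[0, 0, 0], [0, 0, 0], [0, 0, 0], [0, 0, 0], [0, 0, 0], [0, 0, 0], [0, 0, 0]], "dp": [[0, 0, 0], [0, 0, 0], [0, 0, 0], [-3, 0, 0], [-4, 0, 0], [-3, 0, 0], [0, 0, 0]], "gripper": [0.75, 0.55, 0.55, 0.55, 0.55, 0.55, 0.55]}}

```text
clock: 7.5
eef_pos: [445.0, -103.9, 205.6]
eef_rot: [2.02, 1.568, 1.891]
wrist_force: [0.2, 0.9, -0.7]
finger_gap: 42.4
```

```bash
python3 -c "
from h import *
arc();snap('scene','s3');crop('s3',200,100,380,300,3,'s3c')
snap('top','t3');crop('t3',265,150,415,290,5,'t3c')
print('knob grasp')
a=np.radians(180+46.1)
rel(F([50*np.cos(a),50*np.sin(a),121]),46.1+90)
rel(F([50*np.cos(a),50*np.sin(a),121]),46.1)
"
```

```text
p 2.0455319296404957 r 155.00839600392874 [-107.2 -134.5  205.6] gap 42.4 F [ 0.2  0.9 -0.7] 7.5
knob grasp
turn [43.8 -0.3 -0.1] dp cm (tool now) [10.13  9.81  7.38] dp in final tool axes [10.13 12.18 -1.52]
tool frame in F: [-108.2 -134.3  203.3] R [[-0.005, 0.002, 1.0], [0.003, 1.0, -0.002], [-1.0, 0.003, -0.005]] j6 [-0.31  0.09  1.77  0.    1.28 -0.18] gap 42.1 F [-0.  -0.6 -0.1] 7.6
turn [-46.2  -0.2  -0.3] dp cm (tool now) [10.13  9.81  7.38] dp in final tool axes [10.13  1.52 12.18]
tool frame in F: [-108.2 -134.3  203.3] R [[-0.005, 0.002, 1.0], [0.003, 1.0, -0.002], [-1.0, 0.003, -0.005]] j6 [-0.31  0.09  1.77  0.    1.28 -0.18] gap 42.1 F [-0.  -0.6 -0.1] 7.6
```

View pics/s3c.png

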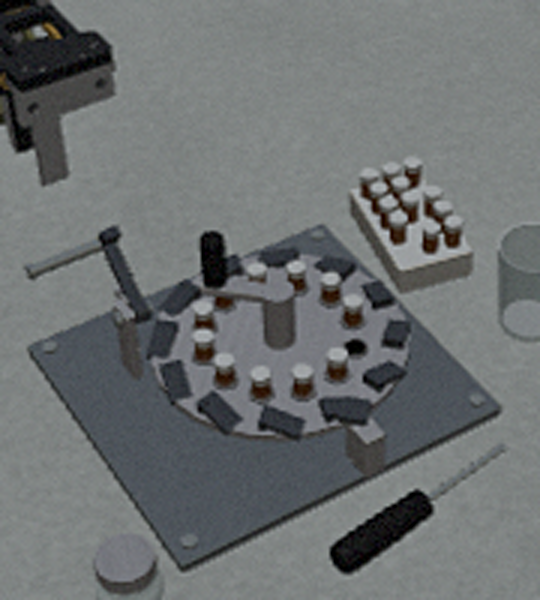

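View pics/t3c.png

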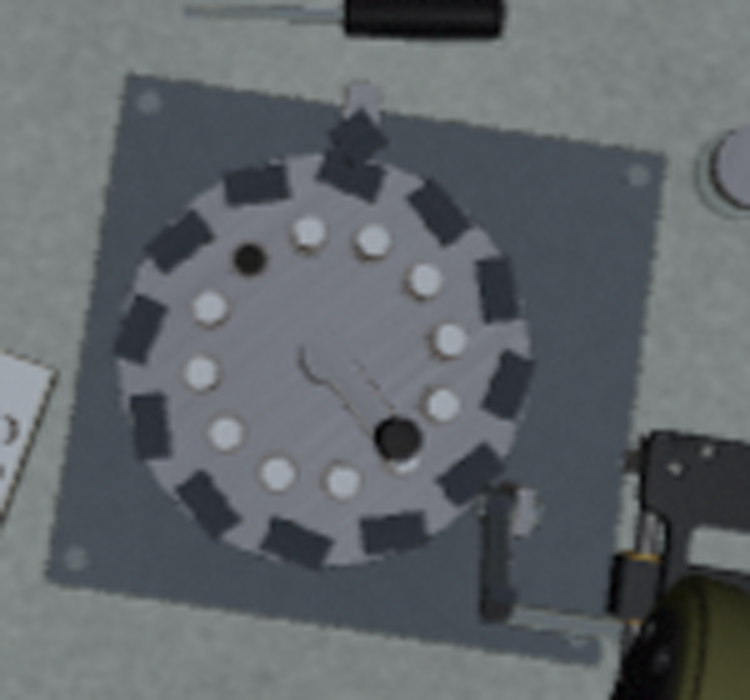

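{"api": "jog_arm", "payload": {"turn": [[10.6, 0, 0], [10.6, 0, 0], [10.6, 0, 0], [10.6, 0, 0], [1.4, 0, 0], [0, 0, 0], [0, 0, 0]], "dp": [[0, 0, 0], [0, 0, 0], [0, 0, 0], [0, 0, 0], [0, 5, -0.8], [0, 6, -0.7], [0, 1.2, 0]], "gripper": [0.5, 0.5, 0.5, 0.5, 0.5, 0.5, 0.5]}}

```text
clock: 8.48
eef_pos: [528.7, -13.6, 192.1]
eef_rot: [-2.579, 1.55, 2.79]
wrist_force: [-0.4, 0.8, -0.1]
finger_gap: 47.0
```

```bash
python3 -c "
from h import *
a=np.radians(180+46.1)
rel(F([50*np.cos(a),50*np.sin(a),121]),46.1+90)
"
```

```text
turn [-1.2 -1.   0.6] dp cm (tool now) [9.01 0.05 0.36] dp in final tool axes [ 9.01 -0.06  0.2 ]
tool frame in F: [-35.7 -34.3 192.1] R [[-0.02, 0.708, 0.706], [0.005, 0.706, -0.708], [-1.0, -0.011, -0.018]] j6 [-0.1   0.28  1.58  0.01  1.3   0.82] gap 47.0 F [-0.4  0.8 -0.1] 8.475
```

{"api": "jog_arm", "payload": {"turn": [[-1.2, -1, 0.6], [0, 0, 0], [0, 0, 0], [0, 0, 0]], "dp": [[0, 0, 0.2], [4, 0, 0], [4, 0, 0], [0.6, 0, 0]], "gripper": [0.5, 0.5, 0.5, 0.5]}}

```text
clock: 8.98
eef_pos: [527.2, -18.0, 102.2]
eef_rot: [-0.948, 1.569, -1.838]
wrist_force: [-0.3, 0.1, 1.1]
finger_gap: 46.9
```

```bash
python3 -c "
from h import *
a=np.radians(180+46.1)
rel(F([50*np.cos(a),50*np.sin(a),121]),46.1+90)
"
```

```text
turn [0.2 0.1 0.1] dp cm (tool now) [ 0.02  0.33 -0.05] dp in final tool axes [ 0.02  0.33 -0.05]
tool frame in F: [-36.6 -38.8 102.2] R [[-0.0, 0.691, 0.723], [-0.002, 0.723, -0.691], [-1.0, -0.001, 0.001]] j6 [-0.1   0.36  1.7  -0.    1.09  0.79] gap 46.9 F [-0.3  0.1  1.1] 8.975
```

{"api": "jog_arm", "payload": {"turn": [[0, 0, 0], [0, 0, 0], [0, 0, 0], [0, 0, 0], [0, 0, 0], [0, 0, 0]], "dp": [[0, 0.3, 0], [0, 0, 0], [0, 0, 0], [0, 0, 0], [0, 0, 0], [0, 0, 0]], "gripper": [0.5, 0.7, 0.85, 0.85, 0.85, 0.85], "grip_force": 15}}

```text
clock: 9.72
eef_pos: [530.4, -17.1, 106.0]
eef_rot: [0.402, 1.566, -0.488]
wrist_force: [0.0, 0.1, -1.4]
finger_gap: 19.3
```

```bash
cat >> h.py <<'E'
def crank(tgt=0.0):
    s,p,R=tool();g=G(p);th=np.degrees(np.arctan2(g[1],g[0]))%360
    jd=np.degrees(np.arctan2((RF.T@R)[1,1],(RF.T@R)[0,1]))
    print('angle from knob',th-180,'r',np.hypot(g[0],g[1]),g.round(1),'tool y dir',jd,'gap',float(s['finger_gap']),'F',s['wrist_force'].round(1),'M',s['moment'].round(2),s['clock'])
    t=np.array([-50*np.cos(np.radians(tgt)),-50*np.sin(np.radians(tgt)),g[2]]);print('dp to tgt',((RF.T@R).T@(t-g)/10).round(2))
E
python3 -c "
from h import *
crank()"
```

```text
angle from knob 48.14634676109188 r 50.334132415618015 [-33.6 -37.5 106. ] tool y dir 46.26009813551575 gap 19.34874038034737 F [ 0.   0.1 -1.4] M [0.01 0.14 0.02] 9.725
dp to tgt [-0.01  1.57 -3.78]
```

{"api": "jog_arm", "payload": {"turn": [[5.7, 0, 0], [5.7, 0, 0], [5.7, 0, 0], [5.7, 0, 0], [0, 0, 0]], "dp": [[0, 0.03, -0.5], [0, 0.03, -0.5], [0, 0.03, -0.5], [0, 0.03, -0.5], [0, 0, 0]], "gripper": [0.85, 0.85, 0.85, 0.85, 0.85]}}

```text
clock: 10.35
eef_pos: [520.1, 0.7, 106.0]
eef_rot: [-0.01, 1.568, -1.31]
wrist_force: [-0.7, 2.2, -1.8]
finger_gap: 19.5
```

```bash
python3 -c "
from h import *
crank()"
```

```text
angle from knob 24.629291418940056 r 50.75076737206613 [-46.1 -21.2 106. ] tool y dir 22.84053652251953 gap 19.525070514942723 F [-0.7  2.2 -1.8] M [0.43 0.25 0.06] 10.35
dp to tgt [-0.01  0.46 -2.1 ]
```

{"api": "jog_arm", "payload": {"turn": [[5.7, 0, 0], [5.7, 0, 0], [5.7, 0, 0], [3, 0, 0], [0, 0, 0], [0, 0, 0]], "dp": [[0, 0.03, -0.5], [0, 0.03, -0.5], [0, 0.03, -0.5], [0, 0.03, -0.25], [0, 0, 0], [0, 0, 0]], "gripper": [0.85, 0.85, 0.85, 0.85, 0.85, 0.85]}}

```text
clock: 11.1
eef_pos: [517.5, 17.6, 106.0]
eef_rot: [-0.694, 1.566, -2.339]
wrist_force: [-3.2, 0.4, -0.6]
finger_gap: 19.3
```

```bash
python3 -c "
from h import *
crank();snap('top','t4');snap('scene','s4')
crop('t4',265,150,415,290,5,'t4c');crop('s4',200,160,380,300,4.4,'s4c')"
```

```text
angle from knob 5.329399356469025 r 51.04720717919758 [-50.8  -4.7 106. ] tool y dir 3.020163012901891 gap 19.327151789057098 F [-3.2  0.4 -0.6] M [ 0.4   0.5  -0.07] 11.1
dp to tgt [-0.    0.11 -0.47]
```

View pics/t4c.png

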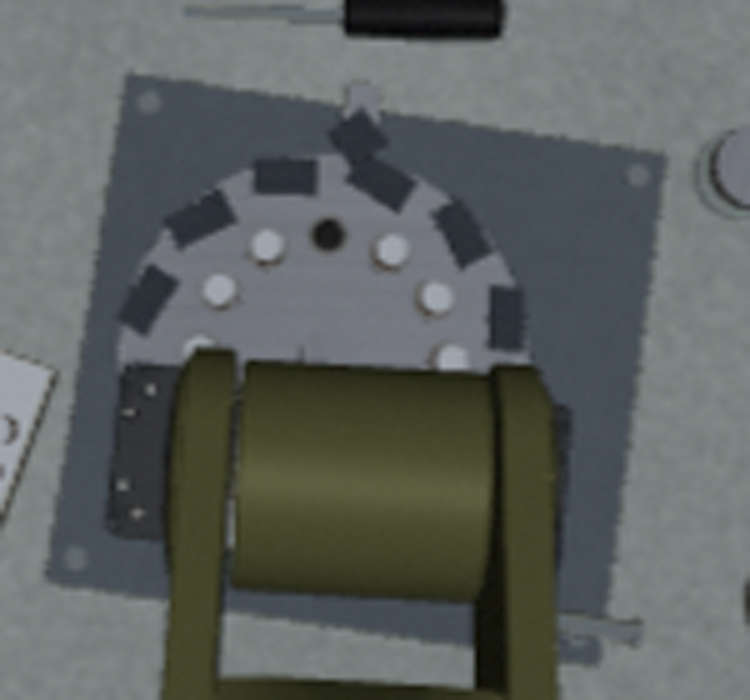

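View pics/s4c.png

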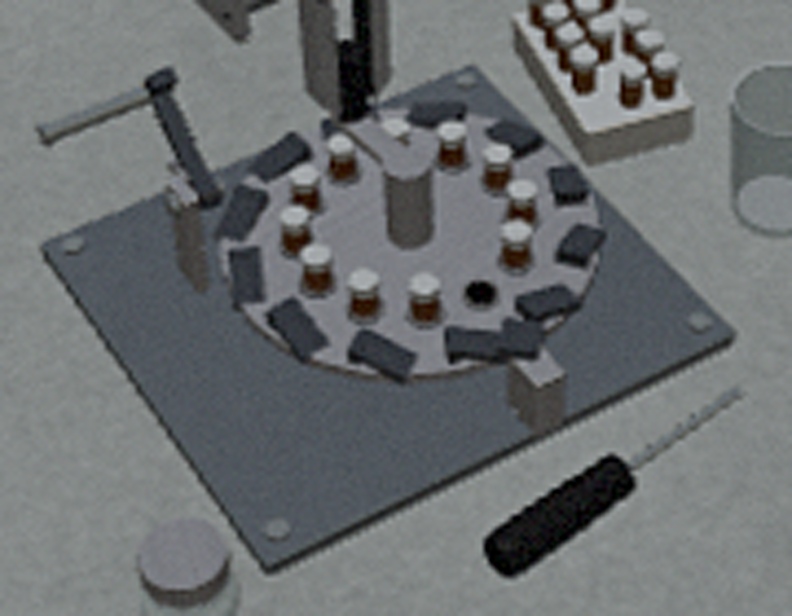

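```bash
cat > m.py <<'E'
from h import *
from scipy.optimize import least_squares
def rect(f,z,s=4):
    # ortho map of plane z: world x 400..740 (up), y -180..170 (left)
    H=[];A=[(400,-180),(740,-180),(740,170),(400,170)]
    src=np.float32([w2px('top',[x,y,z]) for x,y in A]);dst=np.float32([((170-y)*s,(740-x)*s) for x,y in A])
    M=cv2.getPerspectiveTransform(src,dst)
    return cv2.warpPerspective(cv2.imread(f'pics/{f}.png'),M,(350*s,340*s),flags=cv2.INTER_CUBIC)
def plate(f):
    s=4;im=rect(f,12,s).astype(float)
    # edges: sample profiles across each predicted plate edge
    out={}
    g=cv2.cvtColor(im.astype(np.uint8),cv2.COLOR_BGR2GRAY).astype(float);g=cv2.GaussianBlur(g,(0,0),4)
    for nm,(n0,ax) in {'xp':(135,0),'xm':(-135,0),'yp':(145,1),'ym':(-145,1)}.items():
        P=[]
        for t in np.arange(-115,116,4.):
            prof=[];ds=np.arange(-14,14,.25)
            for d in ds:
                q=[n0+d,t,0] if ax==0 else [t,n0+d,0]
                w=F(q);u,v=(170-w[1])*s,(740-w[0])*s
                prof.append(g[int(round(min(max(v,0),g.shape[0]-1))),int(round(min(max(u,0),g.shape[1]-1)))])
            gr=np.abs(np.gradient(prof));k=gr.argmax();
            if gr[k]>1: P.append((t,n0+ds[k]))
        P=np.array(P);
        for _ in range(4):
            c=np.polyfit(P[:,0],P[:,1],1);r=P[:,1]-np.polyval(c,P[:,0]);P=P[abs(r)<max(1.5*r.std(),.4)]
        out[nm]=(len(P),np.degrees(c[0])*(-1 if ax==0 else 1),c[1],r.std())
    return out
def blobs(f,pts):
    im=cv2.cvtColor(cv2.imread(f'pics/{f}.png'),cv2.COLOR_BGR2GRAY).astype(float)
    for u,v in pts:pass
E
python3 -c "
from m import *
for f in('t0','t3','t4'):
  for k,v in plate(f).items():print(f,k,v)
f=lambda p,z:px2w('top',265+(p[0]+.5)/5-.5,150+(p[1]+.5)/5-.5,z)
h=G(f((328,235),44));print('hole',h,np.hypot(*h[:2]),np.degrees(np.arctan2(h[1],h[0])))
for p in[(267,246),(220,290),(391,250),(436,297)]:
  h=G(f(p,65));print(h.round(1),np.hypot(*h[:2]),np.degrees(np.arctan2(h[1],h[0])))
"
```

```text
t0 xp (38, np.float64(0.0629530833095294), np.float64(134.56379850922858), np.float64(0.33792319871538495))
t0 xm (41, np.float64(0.010145282181924587), np.float64(-134.8486271977335), np.float64(0.3283702368937265))
t0 yp (10, np.float64(-4.652902692601034), np.float64(136.58594269102986), np.float64(0.5233685153302781))
t0 ym (3, np.float64(-0.7227304000723882), np.float64(-148.7083095781072), np.float64(5.9829353174928235))
t3 xp (37, np.float64(0.06682909084044077), np.float64(134.5832126031133), np.float64(0.36012092187097644))
t3 xm (42, np.float64(0.002404546684081498), np.float64(-134.83509755575218), np.float64(0.3239512909728328))
t3 yp (11, np.float64(-4.429715861397695), np.float64(136.8700053175327), np.float64(0.6741546206526705))
t3 ym (1, np.float64(37.16482995443176), np.float64(-72.0), np.float64(0.0))
t4 xp (39, np.float64(0.11832333802882296), np.float64(134.58576574410654), np.float64(0.34049703090968586))
t4 xm (34, np.float64(0.07596919976003105), np.float64(-134.75443478509263), np.float64(0.3706796679433277))
t4 yp (10, np.float64(-4.707628727850251), np.floa
[... 360 characters left out ...]
 65. ] 61.56055722696755 -23.269513133891362
[ 36.8 -49.6  65. ] 61.78619275869619 -53.38719729784176m.py:26: RankWarning: Polyfit may be poorly conditioned
  c=np.polyfit(P[:,0],P[:,1],1);r=P[:,1]-np.polyval(c,P[:,0]);P=P[abs(r)<max(1.5*r.std(),.4)]
m.py:26: RankWarning: Polyfit may be poorly conditioned
  c=np.polyfit(P[:,0],P[:,1],1);r=P[:,1]-np.polyval(c,P[:,0]);P=P[abs(r)<max(1.5*r.std(),.4)]
m.py:26: RankWarning: Polyfit may be poorly conditioned
  c=np.polyfit(P[:,0],P[:,1],1);r=P[:,1]-np.polyval(c,P[:,0]);P=P[abs(r)<max(1.5*r.std(),.4)]
m.py:26: RankWarning: Polyfit may be poorly conditioned
  c=np.polyfit(P[:,0],P[:,1],1);r=P[:,1]-np.polyval(c,P[:,0]);P=P[abs(r)<max(1.5*r.std(),.4)]
```

{"api": "jog_arm", "payload": {"turn": [[3, 0, 0], [3, 0, 0], [0, 0, 0], [0, 0, 0]], "dp": [[0, 0.05, -0.27], [0, 0.04, -0.27], [0, 0, 0], [0, 0, 0]], "gripper": [0.85, 0.85, 0.85, 0.85]}}

```text
clock: 11.7
eef_pos: [517.9, 22.2, 106.1]
eef_rot: [-0.813, 1.563, -2.564]
wrist_force: [-2.5, 1.9, -0.4]
finger_gap: 19.7
```

```bash
python3 -c "
from h import *
crank();snap('top','t5')
crop('t5',285,165,385,240,8,'t5c')"
```

```text
angle from knob 0.12671080490534337 r 51.026684014086385 [-5.100e+01 -1.000e-01  1.061e+02] tool y dir -3.029532410020524 gap 19.73734051588553 F [-2.5  1.9 -0.4] M [0.38 0.49 0.02] 11.7
dp to tgt [-0.    0.1  -0.02]
```

View pics/t5c.png

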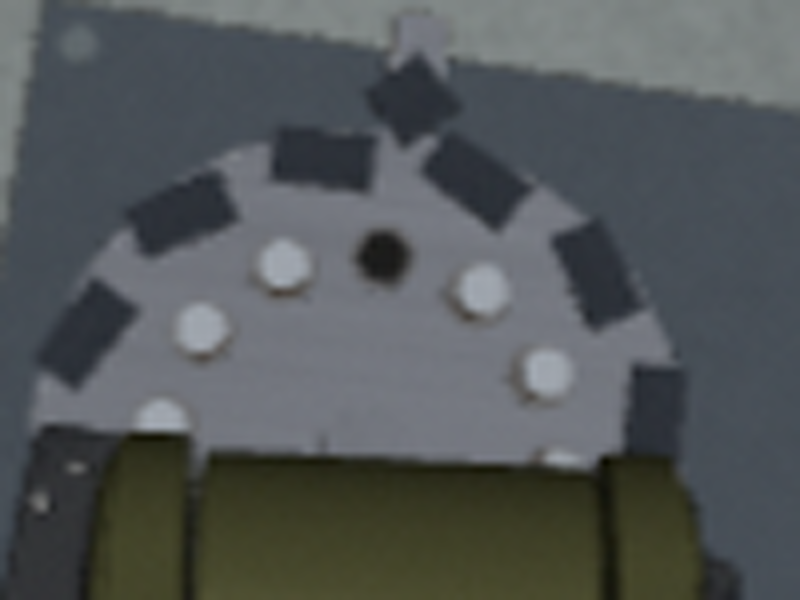

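```bash
cat >> m.py <<'E'
def car(f,guess):
    g=cv2.cvtColor(cv2.imread(f'pics/{f}.png'),cv2.COLOR_BGR2GRAY).astype(float);g=cv2.resize(g,None,fx=8,fy=8,interpolation=cv2.INTER_CUBIC)
    A=[]
    for k in range(12):
        a=np.radians(guess+30*k);z=44 if k==0 else 65
        u,v=(w2px('top',F([61.8*np.cos(a),61.8*np.sin(a),z]))+.5)*8-.5
        u0,v0=u,v
        for it in range(5):
            x0,y0=int(u)-32,int(v)-32;w=g[y0:y0+64,x0:x0+64];bg=120
            m=(w<75) if k==0 else (w>165)
            if m.sum()<200: break
            lab=cv2.connectedComponentsWithStats(m.astype(np.uint8));n,l,st,ce=lab
            j=1+np.argmax(st[1:,4]);u,v=x0+ce[j][0],y0+ce[j][1];area=st[j,4]
        else:
            h=G(px2w('top',(u+.5)/8-.5,(v+.5)/8-.5,z));th=np.degrees(np.arctan2(h[1],h[0]))-30*k;th=(th+180)%360-180
            A.append((k,round(th,2),round(np.hypot(*h[:2]),1),area))
    print(f,A)
E
python3 -c "
from m import *
g=cv2.cvtColor(cv2.imread('pics/t5.png'),cv2.COLOR_BGR2GRAY);print(g[190:204,326:340])
car('t0',46.1);car('t4',6.6);car('t5',1)"
```

```text
[[120 121 120 119 120 121 118 118 117 118 118 119 119 120]
 [120 121 120 121 122 121 122 122 122 123 121 121 121 120]
 [118 119 120 120 120 120 120 120 120 122 123 122 123 122]
 [118 117 119 117 113 102  98  98 104 115 122 121 122 121]
 [116 115 115 111  92  54  42  43  67 101 114 121 120 121]
 [115 114 114  99  65  27  29  29  33  68 105 116 118 118]
 [117 115 111  86  40  30  28  28  28  46  84 113 116 116]
 [118 118 108  73  32  29  28  28  30  48  87 114 117 118]
 [118 119 117  96  56  29  29  28  32  59  99 117 118 119]
 [119 118 116 104  77  46  40  37  50  86 112 118 119 119]
 [116 117 118 115 107  96  83  72  79 103 119 119 119 119]
 [116 115 116 117 112 104 113 105 105 118 119 119 120 112]
 [118 118 117 116 116 118 116 116 117 116 117 117 118 113]
 [120 120 120 120 119 119 119 119 118 117 117 117 117 116]]
t0 [(0, np.float64(45.93), np.float64(61.9), np.int32(2278))]
t4 [(0, np.float64(6.6), np.float64(62.1), np.int32(2142)), (9, np.float64(5.61), np.float64(60.1), np.int32(201)), (10, np.float64(8.39), np.float64(58.9), np.int32(113))]
t5 [(0, np.float64(1.24), np.float64(62.1), np.int32(2198)), (3, np.float64(0.75), np.float64(63.1), np.int32(212)), (10, np.float64(3.72), np.float64(60.7), np.int32(210)), (11, np.float64(4.27), np.float64(60.8), np.int32(125))]
```

```bash
sed -i 's/w>165/w>142/' m.py; python3 -c "
from m import *
car('t0',46.1);car('t4',6.6);car('t5',1)"
```

```text
t0 [(0, np.float64(45.93), np.float64(61.9), np.int32(2278)), (1, np.float64(45.74), np.float64(62.1), np.int32(1364)), (2, np.float64(46.12), np.float64(61.9), np.int32(1445)), (3, np.float64(46.06), np.float64(62.0), np.int32(1482)), (4, np.float64(46.1), np.float64(62.0), np.int32(1506)), (5, np.float64(46.39), np.float64(61.9), np.int32(1506)), (6, np.float64(45.37), np.float64(66.9), np.int32(255)), (7, np.float64(46.31), np.float64(62.3), np.int32(1404)), (8, np.float64(46.21), np.float64(62.3), np.int32(1419)), (9, np.float64(46.04), np.float64(62.5), np.int32(1451)), (10, np.float64(45.95), np.float64(62.3), np.int32(1399)), (11, np.float64(45.96), np.float64(62.4), np.int32(1363))]
t4 [(0, np.float64(6.6), np.float64(62.1), np.int32(2142)), (1, np.float64(6.35), np.float64(62.3), np.int32(1539)), (2, np.float64(6.32), np.float64(62.3), np.int32(1596)), (3, np.float64(2.82), np.float64(64.4), np.int32(405)), (9, np.float64(7.76), np.float64(62.5), np.int32(1311)), (10, np.float64(6.58), np.float64(62.5), np.int32(1531)), (11, np.float64(6.4), np.float64(62.5), np.int32(1564))]
t5 [(0, np.float64(1.24), np.float64(62.1), np.int32(2198)), (1, np.float64(1.08), np.float64(62.3), np.int32(1593)), (2, np.float64(1.21), np.float64(62.2), np.int32(1635)), (3, np.float64(-0.89), np.float64(62.4), np.int32(1059)), (10, np.float64(1.33), np.float64(62.6), np.int32(1559)), (11, np.float64(1.26), np.float64(62.7), np.int32(1628))]
```

{"api": "jog_arm", "payload": {"turn": [[1, 0, 0], [0, 0, 0], [0, 0, 0]], "dp": [[0, 0.03, -0.11], [0, 0, 0], [0, 0, 0]], "gripper": [0.85, 0.85, 0.85]}}

```text
clock: 12.12
eef_pos: [518.0, 22.9, 106.1]
eef_rot: [-0.839, 1.562, -2.609]
wrist_force: [-4.7, 1.9, 1.5]
finger_gap: 19.8
```

```bash
python3 -c "
from m import *
crank();snap('top','t6');car('t6',.3);snap('top','t6b');car('t6b',.3)"
```

```text
angle from knob -0.7499693542798695 r 51.017807021349775 [-51.    0.7 106.1] tool y dir -4.066720148429433 gap 19.80873919067804 F [-4.7  1.9  1.5] M [0.5  0.63 0.03] 12.125
dp to tgt [-0.    0.11  0.06]
t6 [(0, np.float64(0.3), np.float64(62.1), np.int32(2174)), (1, np.float64(0.23), np.float64(62.2), np.int32(1589)), (2, np.float64(0.12), np.float64(62.1), np.int32(1602)), (3, np.float64(-1.65), np.float64(61.8), np.int32(1068)), (10, np.float64(0.39), np.float64(62.5), np.int32(1602)), (11, np.float64(0.23), np.float64(62.6), np.int32(1576))]
t6b [(0, np.float64(0.32), np.float64(62.1), np.int32(2162)), (1, np.float64(0.22), np.float64(62.2), np.int32(1599)), (2, np.float64(0.11), np.float64(62.1), np.int32(1598)), (3, np.float64(-1.61), np.float64(61.8), np.int32(1068)), (10, np.float64(0.38), np.float64(62.5), np.int32(1615)), (11, np.float64(0.24), np.float64(62.6), np.int32(1578))]
```

{"api": "jog_arm", "payload": {"turn": [[0, 0, 0], [0, 0, 0], [0, 0, 0], [0, 0, 0], [0, 0, 0], [0, 0, 0]], "dp": [[0, 0, 0], [0, 0, 0], [0, 0, 0], [-3, 0, 0], [-4, 0, 0], [-4, 0, 0]], "gripper": [0.7, 0.5, 0.5, 0.5, 0.5, 0.5]}}

```text
clock: 12.98
eef_pos: [518.5, 22.9, 216.7]
eef_rot: [-0.893, 1.559, -2.662]
wrist_force: [-0.4, -1.0, -0.1]
finger_gap: 47.0
```

```bash
python3 -c "
from m import *
snap('top','t7');car('t7',.3)
rel(pin(2.6)-[0,0,-5],0)"
```

```text
t7 [(0, np.float64(0.32), np.float64(62.1), np.int32(2185)), (1, np.float64(0.22), np.float64(62.2), np.int32(1575)), (2, np.float64(0.13), np.float64(62.1), np.int32(1584)), (10, np.float64(0.4), np.float64(62.5), np.int32(1591)), (11, np.float64(0.25), np.float64(62.6), np.int32(1556))]
turn [85.9  0.3 -0.2] dp cm (tool now) [12.55 -4.77 13.79] dp in final tool axes [12.46 13.49  5.76]
tool frame in F: [-48.8   0.9 222.2] R [[-0.002, 0.997, -0.071], [-0.006, -0.071, -0.997], [-1.0, -0.002, 0.006]] j6 [-0.02  0.22  1.58 -0.01  1.34  1.75] gap 47.0 F [-0.3 -0.1  5.1] 13.025
```

{"api": "jog_arm", "payload": {"turn": [[-10.5, 0, 0], [-10.5, 0, 0], [-10.5, 0, 0], [-10.5, 0, 0], [-10.5, 0, 0], [-10.5, 0, 0], [-10.5, 0, 0], [-10.5, 0, 0]], "dp": [[0, 0, 0], [0, 0, 0], [0, 0, 0], [0, 0, 0], [0, 0, 0], [0, 0, 0], [0, 0, 0], [0, 0, 0]], "gripper": [0.55, 0.55, 0.55, 0.55, 0.55, 0.55, 0.55, 0.55]}}

```text
clock: 14.02
eef_pos: [521.5, 22.4, 223.3]
eef_rot: [-0.86, 1.564, -1.129]
wrist_force: [-0.5, -0.8, 0.0]
finger_gap: 42.3
```

{"api": "jog_arm", "payload": {"turn": [[-10, 0, 0], [0, 0, 0], [0, 0, 0], [0, 0, 0], [0, 0, 0]], "dp": [[0, 0, 0], [0, -4.5, -2], [0, -4.5, -2], [0, -4.5, -2], [0, 0, 0]], "gripper": [0.55, 0.55, 0.55, 0.55, 0.55]}}

```text
clock: 14.65
eef_pos: [448.5, -110.4, 223.2]
eef_rot: [-0.951, 1.562, -1.034]
wrist_force: [-0.2, -0.1, 0.8]
finger_gap: 42.0
```

```bash
python3 -c "
from m import *
rel(pin(2.6)-[0,0,-3],0)
snap('scene','s7');crop('s7',180,100,380,300,3,'s7c')
for e in (-154,-114):
  q=G(pin(2.6));q[1]=e;print(((w2px('scene',F(q))-[180,100]+.5)*3-.5).round(0))"
```

```text
turn [2.5 0.3 0.4] dp cm (tool now) [12.75  0.75 -0.38] dp in final tool axes [12.76  0.64 -0.34]
tool frame in F: [-103.  -140.4  223.2] R [[0.005, -0.044, 0.999], [-0.007, 0.999, 0.044], [-1.0, -0.007, 0.005]] j6 [-0.32  0.08  1.74 -0.01  1.31 -0.23] gap 42.0 F [-0.2 -0.1  0.8] 14.65
[ 94. 270.]
[141. 252.]
```

View pics/s7c.png

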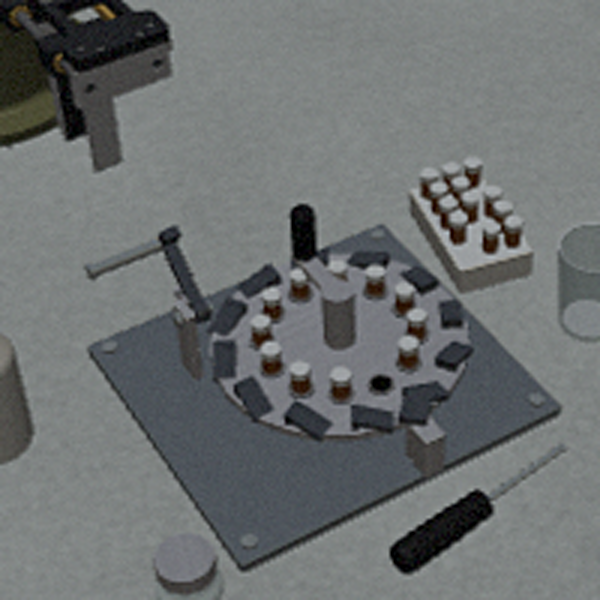

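The pin's outer end is at (92,270) in the crop, and the prediction for p = 2.6 is (94,270), so they agree. I descend.

{"api": "jog_arm", "payload": {"turn": [[2.5, 0.3, 0.4], [0, 0, 0], [0, 0, 0], [0, 0, 0], [0, 0, 0]], "dp": [[0, 0.7, -0.4], [4, 0, 0], [4, 0, 0], [2, 0, 0], [0, 0, 0]], "gripper": [0.55, 0.55, 0.55, 0.55, 0.55]}}

```text
clock: 15.32
eef_pos: [448.6, -97.8, 120.6]
eef_rot: [0.248, 1.568, 0.125]
wrist_force: [-0.2, 0.0, 0.1]
finger_gap: 42.3
```

```bash
python3 -c "
from m import *
rel(pin(2.6)-[0,0,-3],0)"
```

```text
turn [ 0.3  0.1 -0. ] dp cm (tool now) [ 2.49 -0.61 -0.2 ] dp in final tool axes [ 2.5  -0.6  -0.19]
tool frame in F: [-104.5 -128.   120.6] R [[0.002, -0.005, 1.0], [0.001, 1.0, 0.005], [-1.0, 0.001, 0.002]] j6 [-0.3   0.19  1.87  0.    1.08 -0.17] gap 42.3 F [-0.2  0.   0.1] 15.325
```

{"api": "jog_arm", "payload": {"turn": [[0, 0, 0], [0, 0, 0], [0, 0, 0], [0, 0, 0], [0, 0, 0], [0, 0, 0], [0, 0, 0]], "dp": [[0.5, -0.6, -0.2], [2, 0, 0], [0, 0, 0], [0, 0, 0], [0, 0, 0], [0, 0, 0], [0, 0, 0]], "gripper": [0.55, 0.55, 0.75, 0.95, 0.95, 0.95, 0.95], "grip_force": 15}}

```text
clock: 16.2
eef_pos: [448.5, -104.1, 99.8]
eef_rot: [-0.061, 1.561, -0.182]
wrist_force: [1.2, 0.0, -1.3]
finger_gap: 9.4
```

```bash
python3 -c "
from m import *
arc(16)"
```

```text
p 2.5208014278553317 r 61.914390124035286 [-103.8 -134.2   99.8] gap 9.4 F [ 1.2  0.  -1.3] 16.2
```

{"api": "jog_arm", "payload": {"turn": [[0, 0, 0], [0, 0, 0], [0, 0, 0], [0, 0, 0], [0, 0, 0], [0, 0, 0], [0, 0, 0]], "dp": [[-0.63, 0, 0.66], [-0.52, 0, 0.75], [-0.4, 0, 0.82], [-0.28, 0, 0.87], [-0.14, 0, 0.9], [0, 0, 0.91], [0, 0, 0]], "gripper": [0.95, 0.95, 0.95, 0.95, 0.95, 0.95, 0.95]}}

```text
clock: 17.08
eef_pos: [500.8, -110.8, 121.5]
eef_rot: [-0.122, 1.561, -0.243]
wrist_force: [-0.6, -1.5, 2.1]
finger_gap: 9.2
```

```bash
python3 -c "
from m import *
arc(14)"
```

```text
p 1.5958794575701847 r 64.10922169016598 [ -51.1 -134.1  121.5] gap 9.2 F [-0.6 -1.5  2.1] 17.075
```

{"api": "jog_arm", "payload": {"turn": [[0, 0, 0], [0, 0, 0], [0, 0, 0], [0, 0, 0], [0, 0, 0], [0, 0, 0]], "dp": [[0.25, 0, 0.88], [0.37, 0, 0.85], [0.5, 0, 0.79], [0.6, 0, 0.71], [0.68, 0, 0.62], [0, 0, 0]], "gripper": [0.95, 0.95, 0.95, 0.95, 0.95, 0.95]}}

```text
clock: 17.82
eef_pos: [541.4, -115.8, 95.0]
eef_rot: [-0.122, 1.563, -0.243]
wrist_force: [0.4, -0.8, -1.2]
finger_gap: 9.4
```

```bash
python3 -c "
from m import *
arc(12)"
```

```text
p 0.7773317304376389 r 60.94206675435068 [ -10.1 -133.9   95. ] gap 9.4 F [ 0.4 -0.8 -1.2] 17.825
```

{"api": "jog_arm", "payload": {"turn": [[0, 0, 0], [0, 0, 0], [0, 0, 0], [0, 0, 0], [0, 0, 0]], "dp": [[0.78, 0, 0.46], [0.84, 0, 0.34], [0.89, 0, 0.21], [0.91, 0, 0.08], [0, 0, 0]], "gripper": [0.95, 0.95, 0.95, 0.95, 0.95]}}

```text
clock: 18.45
eef_pos: [552.0, -117.0, 57.8]
eef_rot: [-0.106, 1.566, -0.227]
wrist_force: [-2.2, -1.7, -1.2]
finger_gap: 9.7
```

```bash
python3 -c "
from m import *
arc(12);snap('scene','s8');crop('s8',200,160,380,300,4.4,'s8c');snap('top','t8');car('t8',.3)"
```

```text
p 0.1285369464878426 r 60.574406363565096 [   0.5 -133.8   57.8] gap 9.7 F [-2.2 -1.7 -1.2] 18.45
t8 [(0, np.float64(0.33), np.float64(62.1), np.int32(2117)), (1, np.float64(0.19), np.float64(62.3), np.int32(1705)), (2, np.float64(0.07), np.float64(62.2), np.int32(1714)), (3, np.float64(0.23), np.float64(62.0), np.int32(1735)), (4, np.float64(0.27), np.float64(61.9), np.int32(1878)), (5, np.float64(0.35), np.float64(62.0), np.int32(1841)), (6, np.float64(0.32), np.float64(65.8), np.int32(679)), (7, np.float64(0.68), np.float64(62.0), np.int32(1755)), (8, np.float64(0.58), np.float64(62.2), np.int32(1746)), (9, np.float64(0.75), np.float64(62.7), np.int32(1805)), (10, np.float64(0.39), np.float64(62.6), np.int32(1713)), (11, np.float64(0.22), np.float64(62.6), np.int32(1704))]
```

View pics/s8c.png

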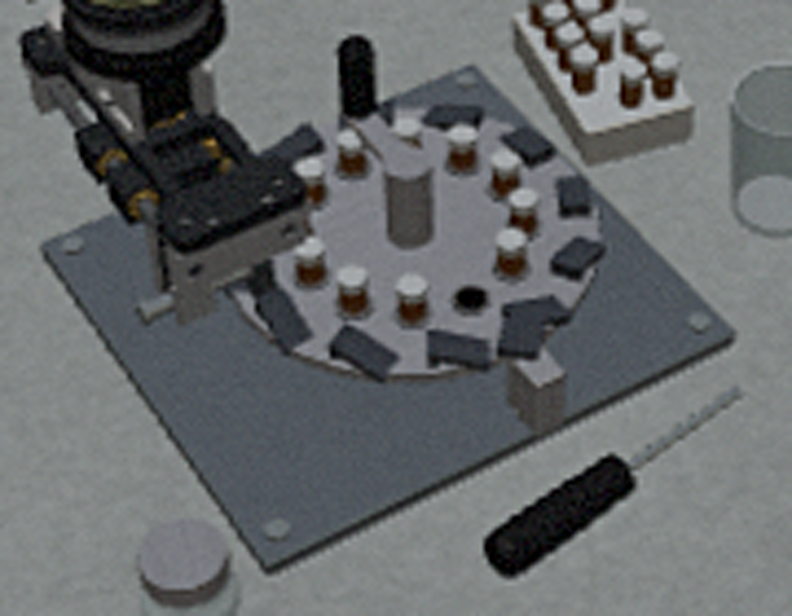

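{"api": "jog_arm", "payload": {"turn": [[0, 0, 0], [0, 0, 0], [0, 0, 0], [0, 0, 0]], "dp": [[0.4, 0, -0.02], [0.3, 0, -0.03], [0.1, 0, 0], [0, 0, 0]], "gripper": [0.95, 0.95, 0.95, 0.95]}}

```text
clock: 19.05
eef_pos: [551.5, -116.9, 50.9]
eef_rot: [-0.105, 1.565, -0.226]
wrist_force: [-3.7, -2.4, 0.9]
finger_gap: 9.6
```

```bash
python3 -c "
from m import *
arc(12)"
```

```text
p 0.013771551161363749 r 60.667374885200566 [  -0.  -133.7   50.9] gap 9.6 F [-3.7 -2.4  0.9] 19.05
```

Almost home. I open the fingers so it settles by its own weight, then raise.

{"api": "jog_arm", "payload": {"turn": [[0, 0, 0], [0, 0, 0], [0, 0, 0], [0, 0, 0], [0, 0, 0], [0, 0, 0], [0, 0, 0], [0, 0, 0]], "dp": [[0.1, 0, 0], [0, 0, 0], [0, 0, 0], [0, 0, 0], [-4, 0, 0], [-5, 0, 0], [-5, 0, 0], [0, 0, 0]], "gripper": [0.95, 0.75, 0.55, 0.55, 0.55, 0.55, 0.55, 0.55]}}

```text
clock: 20.05
eef_pos: [551.9, -116.3, 195.0]
eef_rot: [-0.009, 1.561, -0.13]
wrist_force: [-0.7, 0.3, -1.0]
finger_gap: 42.2
```

{"api": "jog_arm", "payload": {"turn": [[0, 0, 0], [0, 0, 0], [0, 0, 0], [0, 0, 0], [0, 0, 0]], "dp": [[0, 0, -5], [0, 0, -5], [0, 0, -5], [0, 0, -5], [0, 0, 0]], "gripper": [0.55, 0.55, 0.55, 0.55, 0.55]}}

```text
clock: 20.68
eef_pos: [346.6, -90.6, 187.7]
eef_rot: [0.194, 1.565, 0.073]
wrist_force: [0.9, -0.5, 0.2]
finger_gap: 42.2
```

```bash
python3 -c "
from m import *
snap('scene','s9');crop('s9',200,160,380,300,4.4,'s9c');_,d=snap('top','t9');car('t9',.3)
crop('t9',265,150,415,290,5,'t9c')
for p in(0,.085,.17):
  for e in(-154,-114):
    q=G(pin(p));q[1]=e;print(p,e,'scene',((w2px('scene',F(q))-[200,160]+.5)*4.4-.5).round(0))
d0=np.load('pics/t0.npy')
for y in(-125,-130,-135,-140,-145):
  u,v=w2px('top',F([0,y,67])).round().astype(int)
  for nm,D in(('t0',d0),('t9',d)):
    b=max((G(px2w('top',u,k,d=D[k,u])) for k in(v-1,v,v+1)),key=lambda a:a[2]);print(nm,b.round(1))
"
```

```text
t9 [(0, np.float64(0.32), np.float64(62.0), np.int32(2247)), (1, np.float64(0.25), np.float64(62.2), np.int32(1480)), (2, np.float64(0.15), np.float64(62.1), np.int32(1469)), (3, np.float64(0.2), np.float64(62.0), np.int32(1482)), (4, np.float64(0.28), np.float64(61.9), np.int32(1624)), (5, np.float64(0.34), np.float64(62.0), np.int32(1576)), (6, np.float64(0.36), np.float64(65.8), np.int32(516)), (7, np.float64(0.65), np.float64(62.0), np.int32(1524)), (8, np.float64(0.55), np.float64(62.1), np.int32(1494)), (9, np.float64(0.65), np.float64(62.5), np.int32(1561)), (10, np.float64(0.37), np.float64(62.5), np.int32(1484)), (11, np.float64(0.27), np.float64(62.6), np.int32(1441))]
0 -154 scene [150. 320.]
0 -114 scene [219. 290.]
0.085 -154 scene [149. 314.]
0.085 -114 scene [219. 284.]
0.17 -154 scene [148. 308.]
0.17 -114 scene [218. 277.]
t0 [   0.6 -123.1   73.5]
t9 [   3.3 -123.8   67.9]
t0 [  -1.  -128.3   73.5]
t9 [   1.6 -129.1   67.2]
t0 [   2.1 -132.8   73.3]
t9 [-1.000e-01 -1.343e+02  6.700e+01]
t0 [   0.4 -137.9   73.8]
t9 [   0.7 -139.    67.7]
t0 [   1.2 -143.2   71.1]
t9 [  -1.1 -144.1   68.3]
```

View pics/s9c.png

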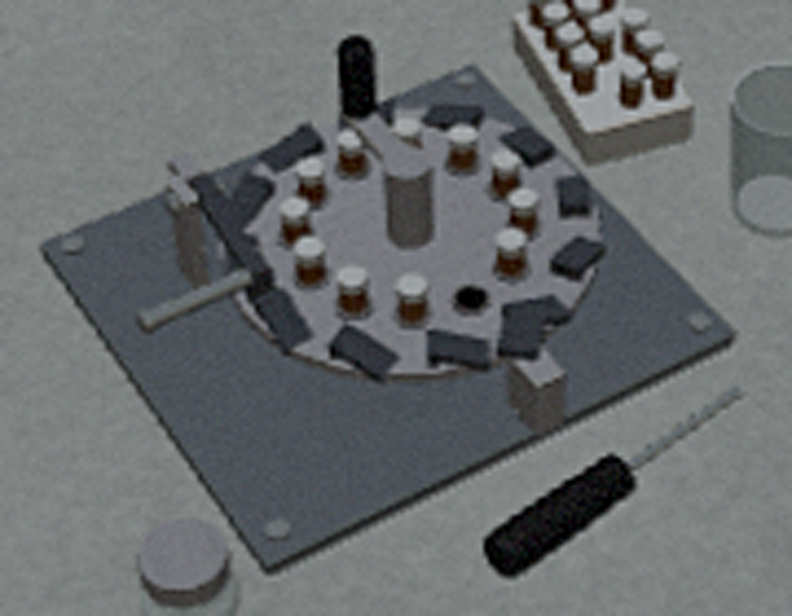

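View pics/t9c.png

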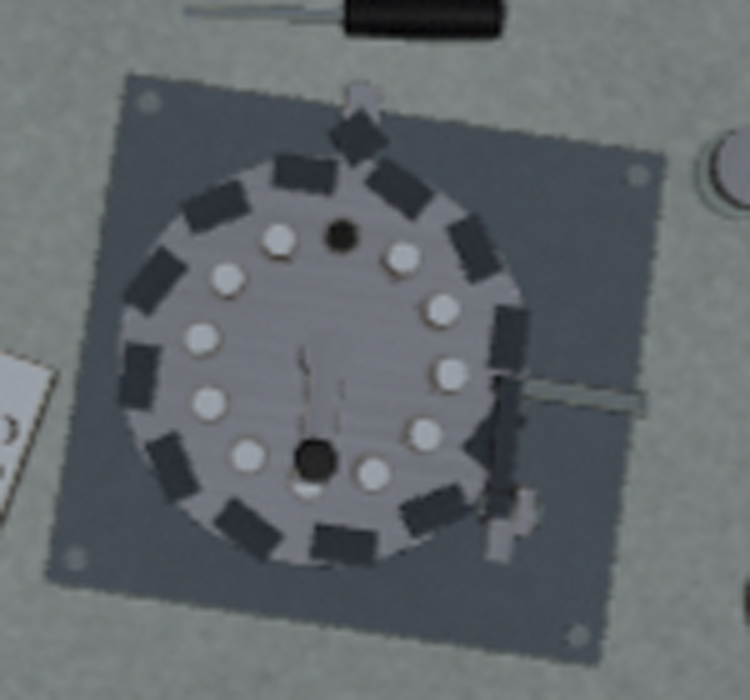

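The pin's top reads z ≈ 67.5, so its centre is at about 62 and the pawl angle is about 0. The pocket is at about 0.3° from the pointer. The arm is clear, so I hand in.

```bash
python3 -c "
from h import *
print(order.sign_off())"
```

```text
the job is handed in; nothing more can be done
None
```

The job is handed in at about 21 s on the clock: the empty pocket stands at the pointer and the pawl is down in its gap.

I gripped the pawl's pin and swung it back to its stop. Then I cranked the carousel about 46° clockwise by the knob, let go, swung the pawl back down onto the teeth and drew the arm away.

**Last checks:**
- **Carousel:** it stood about 0.3° (0.005 rad) from the pointer, inside the −0.025 to 0.05 range where the pawl drops in. Single vials read between 0.15° and 0.65°. The reading did not change when I lowered the pawl.
- **Pawl:** the pin's top measured about 67.5 mm, so its centre is at about 62.5 mm, where 62 mm is fully down. At the start, with the pawl lying on a tooth, the top was about 73.4 mm.
- **Forces and bystanders:** the wrist force stayed at about 5 N or less at every reading. The arm touched none of the other things on the bench; those visible in the last close-up pictures were where they had been, and I did not check the wash bottle again.

**Disagreements and gaps:**
- The knob angle from the tool position differed from the camera angle by 1–2°. I put this down to calibration and give in the grip, and used the camera.
- I did not test the lock by pushing the carousel backwards.

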